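# Tip out the roasted chestnuts and check one with the infrared thermometer

### The arm

A 7-joint arm with a two-finger parallel gripper is mounted at the origin on the work surface. World frame = base frame: x ahead of the robot, y to its left, z up, the work surface at z = 0. Lengths are in m, angles in rad, forces in N, time in s.
With the tool pointing down it reaches from about 0.4 to 0.85 m from the base axis. Payload 6.9 kg.
Tool frame: the origin (TCP) lies midway between the tips of the shut fingers; the grasp point (between the pads) lies 19 mm behind it; z points along the fingers, y is the line along which they close (so a half turn about z gives the same grasp; the last joint's range is limited). The gripper opens to 85 mm and grips with 20 to 120 N. Pads are 22 mm wide; open, the fingers measure 114 mm over their backs; the gripper's body (76 mm by 85 mm) begins 54 mm behind the grasp point. The pads swing forward as they close: fully open they stand 13 mm farther back than shut.
Start: joints at [-1.099, 0.507, -0.238, 1.5, 0.126, 1.149, -0.155], TCP at [0.224, 0.583, 0.231] pointing down, gripper open.
Joint ranges: [-3.08, 3.08], [-0.24, 2.05], [-1.43, 1.35], [0, 2.5], [-1.52, 4.66], [0.17, 1.96], [-2.89, 2.89]. Speed limits (rad/s): [2.39, 2.39, 3.14, 3.14, 3.14, 3.14, 3.14].

### API

Orientations are given as a 3x3 rotation matrix whose columns are the frame's x, y, z axes.
In Python, from workcell import * gives the robot as it stands. The module is installed in compiled form; this text tells all that it offers.
- The arm moves only by the tool send_rows, never from a script. Its argument "plan" is one flat list of numbers, 5 for each row, row after row: the finger opening in mm, from 0 to 85.4, then the shift along the tool's x, y, z in mm, then the turn about the tool's z in rad. In form: [claw, tx, ty, tz, yaw, claw, tx, ty, tz, yaw, ...]. A call has 1 to 20 rows; each row is the pose to reach, as a shift and turn from the pose commanded when the call began, along the tool's axes at that moment; what a row does not reach only later rows make up. A row lasts 1/8 s, in which the tool goes at most 62.5 mm and 10.7 degrees, less where a joint would pass 70% of its speed; a pose out of reach is approached as far as the arm can. A call with a gripper value outside its range is refused whole. The fingers move at their own pace and stop on an object; the grip force is fixed at half the most. Time passes only in rows, so rows that repeat a pose let the fingers close. It gives the time, the measured TCP pose, the force, the opening and the grip force at its end, in the units of the state.
- get_obs(): the state, without advancing time (a new reading comes with each control period).
- read_camera(name): name is "scene" or "top" or "wrist"; returns the picture (480x640x3 uint8, red, green, blue); there is no depth.
- camera_info(name): a dict with "fovy" (degrees; the focal length in pixels is half the picture's height over the tangent of half this angle, whatever the lens; pixels are square), "cx", "cy" (the principal point, pixels), "origin" and "orientation" of the camera in the world. Camera axes: x right, y down, z forward; pixel columns grow to the right and rows downward; lengths in m; the calibration is good to about 2 mm. A picture is of the moment at which its call begins: read the wrist's pose just before it. camera_info takes no time and is no camera call; for the wrist camera it gives the pose at the moment of the call.
- hand_in(): hands the job in; it is judged then, once.
Trained networks look in the newest picture that a camera, given by its name, has taken for a name from the list of things; names that differ only in an ending like _2 or _b are one class to them, and where a whole thing is asked for, a point or a joint stands for the part that bears it (a point fixed in the world has none). Each returns a list of dicts, best first, with "score" (0 to 1); they miss things now and then, are a little off and sometimes report something else, mostly with a low value. They report only what shows in the picture. A call takes as long as a camera call.
- boxes_of(camera, label): "location" ([column, row] in pixels, amid what is visible of it).
- mark_of(camera, label): "location" ([column, row] in pixels: a listed point, or the origin of a listed thing).
The state is a dict: "clock": time; "joint_positions": joint angles; "qd": joint speeds; "joint_torque": joint torques, N m; "tool_pos": TCP position; "tool_rot": TCP orientation; "wrist_force": force on the tool from outside, world axes, zero at the start; "ft_torque": the same for the moment, N m; "gripper_width": finger opening in m; "gripper_force": force on a finger pad.
Only numpy, scipy, OpenCV 4.12 (cv2) and the standard library are available. Lean on these libraries where they do the work, as an engineer would, in place of code of your own. Each camera call takes 0.05 s, during which the arm holds its last target. There are 200 camera calls.

### The job

Tip all four roasted chestnuts out of the small pan into the aluminium tray and stand the pan upright on the table again, clear of the tray. Then take the infrared thermometer from the turntable, aim its lens straight at the middle of any one chestnut lying in the tray from about 10 cm away, and hold it steady there for at least two seconds without touching the chestnuts with it. Finally lay the thermometer back flat on the turntable, display up, and leave the spoon and the garlic on the turntable where they are.

Things in the scene. Friction and masses are not known exactly. Their poses are not given: they have to be found in the camera images.
- tray: aluminium tray, fixed, 240 (x) x 280 (y) x 25 mm high, walls and floor 4 mm; origin under its centre on the table, z up
- tray_in (a point): centre of the tray's inner floor, 4 mm above the table; axes as the tray's
- pan: small steel pan standing on the table, outer foot radius 46, rim radius 72, height 60 mm, wall 3 mm, floor 4 mm, flared straight sides; one straight black handle. Origin: centre of the underside; z is up through the mouth; the handle runs along -x. 0.28 to 0.44 kg, without the chestnuts
- pan_grip (a point): point on the axis of the pan's handle to grip, 125 mm from the pan's axis and 52 mm above its underside. The handle there is a round horizontal bar, diameter 20 mm, reaching from 85 to 200 mm from the pan's axis
- chestnut0: roasted chestnut, brown, flattened, 26 mm across and 21 mm thick, 14 g; origin in its middle; starts inside the pan
- chestnut1: roasted chestnut, brown, flattened, 26 mm across and 21 mm thick, 14 g; origin in its middle; starts inside the pan
- chestnut2: roasted chestnut, brown, flattened, 26 mm across and 21 mm thick, 14 g; origin in its middle; starts inside the pan
- chestnut3: roasted chestnut, brown, flattened, 26 mm across and 21 mm thick, 14 g; origin in its middle; starts inside the pan
- thermometer: handheld infrared thermometer, a white bar 135 x 32 x 26 mm high (x from -75 to +60 mm) with a black round nose of 22 mm diameter on to x = +80 mm; lies flat on the turntable, display up. Origin: on the underside; x along the bar towards the nose, z up through the display. It looks along +x. 0.10 to 0.16 kg
- lens (a point): centre of the lens at the nose's tip, at (80, 0, 13) mm of the thermometer, axes as the thermometer's: the line of sight is +x from here
- turntable: round pale-wood turntable, fixed and not turning, radius 150, 25 mm high; origin under its centre on the table
- turntable_top (a point): centre of the turntable's flat top, 25 mm above the table
- spoon0: Bystander, leave it where it is: porcelain spoon, 130 mm long, lying on the turntable's far side; origin under its middle
- garlic: Bystander, leave it where it is: bulb of garlic, 52 mm across, 50 mm high, standing on the turntable's near side; origin under its centre

How it is judged:
On the way, in this order (a step that is already met when the one before it is completed fails the run):
1. the pan is tipped by more than 60 degrees over the tray (angle between pan's own z axis and vertical above 1.05 rad and horizontal distance between pan and tray_in below 0.22 m), for 0.1 s.
2. all four chestnuts lie in the tray and the pan stands upright on the table, released (x of chestnut0 in the frame of tray_in between -0.12 and 0.12 m and y of chestnut0 in the frame of tray_in between -0.14 and 0.14 m and z of chestnut0 in the frame of tray_in between 0 and 0.04 m and x of chestnut1 in the frame of tray_in between -0.12 and 0.12 m and y of chestnut1 in the frame of tray_in between -0.14 and 0.14 m and z of chestnut1 in the frame of tray_in between 0 and 0.04 m and x of chestnut2 in the frame of tray_in between -0.12 and 0.12 m and y of chestnut2 in the frame of tray_in between -0.14 and 0.14 m and z of chestnut2 in the frame of tray_in between 0 and 0.04 m and x of chestnut3 in the frame of tray_in between -0.12 and 0.12 m and y of chestnut3 in the frame of tray_in between -0.14 and 0.14 m and z of chestnut3 in the frame of tray_in between 0 and 0.04 m and angle between pan's own z axis and vertical below 0.1 rad and height (world z) of pan below 0.012 m and (x of pan in the frame of tray_in above 0.16 m or x of pan in the frame of tray_in below -0.16 m or y of pan in the frame of tray_in above 0.18 m or y of pan in the frame of tray_in below -0.18 m) and linear speed of pan below 0.03 m/s and contact force between pan and the fingers below 0.2 N), for 0.2 s.
3. the thermometer, held steady, looks at a chestnut in the tray from 60 to 150 mm for two seconds: the line of sight passes within 13 mm (up-down and sideways) of the chestnut's middle (((x of chestnut0 in the frame of lens between 0.06 and 0.15 m and y of chestnut0 in the frame of lens between -0.013 and 0.013 m and z of chestnut0 in the frame of lens between -0.013 and 0.013 m) or (x of chestnut1 in the frame of lens between 0.06 and 0.15 m and y of chestnut1 in the frame of lens between -0.013 and 0.013 m and z of chestnut1 in the frame of lens between -0.013 and 0.013 m) or (x of chestnut2 in the frame of lens between 0.06 and 0.15 m and y of chestnut2 in the frame of lens between -0.013 and 0.013 m and z of chestnut2 in the frame of lens between -0.013 and 0.013 m) or (x of chestnut3 in the frame of lens between 0.06 and 0.15 m and y of chestnut3 in the frame of lens between -0.013 and 0.013 m and z of chestnut3 in the frame of lens between -0.013 and 0.013 m)) and x of chestnut0 in the frame of tray_in between -0.12 and 0.12 m and y of chestnut0 in the frame of tray_in between -0.14 and 0.14 m and z of chestnut0 in the frame of tray_in between 0 and 0.04 m and x of chestnut1 in the frame of tray_in between -0.12 and 0.12 m and y of chestnut1 in the frame of tray_in between -0.14 and 0.14 m and z of chestnut1 in the frame of tray_in between 0 and 0.04 m and x of chestnut2 in the frame of tray_in between -0.12 and 0.12 m and y of chestnut2 in the frame of tray_in between -0.14 and 0.14 m and z of chestnut2 in the frame of tray_in between 0 and 0.04 m and x of chestnut3 in the frame of tray_in between -0.12 and 0.12 m and y of chestnut3 in the frame of tray_in between -0.14 and 0.14 m and z of chestnut3 in the frame of tray_in between 0 and 0.04 m and linear speed of thermometer below 0.03 m/s and angular speed of thermometer below 0.2 rad/s), for 2 s.
At the end, for the whole second after the job is handed in: All four chestnuts rest in the tray; the pan stands upright (within 6 degrees) on the table, its middle over 160 mm (x) or 180 mm (y) from the tray's middle; the thermometer rests flat on the turntable, display up (within 7 degrees), its origin within 100 mm of the turntable's centre (all of step 2 and angle between thermometer's own z axis and vertical below 0.12 rad and horizontal distance between thermometer and turntable_top below 0.1 m and z of thermometer in the frame of turntable_top between -0.004 and 0.006 m and linear speed of thermometer below 0.02 m/s and linear speed of each of chestnut0, chestnut1, chestnut2, chestnut3 below 0.03 m/s); the robot touches nothing.
It fails at once if the thermometer touches a chestnut (contact force between thermometer and chestnut0 above 0.5 N or contact force between thermometer and chestnut1 above 0.5 N or contact force between thermometer and chestnut2 above 0.5 N or contact force between thermometer and chestnut3 above 0.5 N).
It fails at once if the spoon or the garlic on the turntable is moved by more than 30 mm (distance of any of spoon0, garlic from where it was at the start of the episode above 0.03 m).
It also fails if it takes over 72 s, if anything falls off the work surface, if the arm or the gripper's body presses on something with over 40 N, if the wrist force passes 120 N, or if a joint passes its speed limit or range.

## Working session

There is one attempt and no reset: what is moved stays moved. The work goes in short steps, Python scripts to look and compute and a tool call to move; the robot and the scene stay as the last step left them, time stands still between calls to the robot, and variables do not carry over. Pictures are saved under pics/ and viewed, at most 10 in all, crops included, and the job is handed in when it is done.

Besides the shell and the picture viewer there is one more tool, called by a JSON object that holds its "method" and its "body", one argument or row to a line. send_rows: Moves the arm, as the interface text tells. Its arguments: {"type":"object","properties":{"plan":{"type":"array","items":{"type":"number"}}},"required":["plan"]}

```bash
mkdir -p pics
cat > h.py <<'E'
from workcell import *
import numpy as np, cv2
def K(c):
    i=camera_info(c); f=240/np.tan(np.radians(i["fovy"])/2); return i,f
def ray(c,p):
    i,f=K(c); R=np.array(i["orientation"]); d=R@np.array([(p[0]-i["cx"])/f,(p[1]-i["cy"])/f,1.]); return np.array(i["origin"]),d/np.linalg.norm(d)
def atz(c,p,z):
    o,d=ray(c,p); return o+d*(z-o[2])/d[2]
def tri(rs):
    A=0;b=0
    for o,d in rs:
        P=np.eye(3)-np.outer(d,d); A=A+P; b=b+P@o
    x=np.linalg.solve(A,b); return x,max(np.linalg.norm((np.eye(3)-np.outer(d,d))@(x-o)) for o,d in rs)
E
python3 - <<'E'
from h import *
np.set_printoptions(precision=3,suppress=True)
o=get_obs(); print(o["clock"],o["tool_pos"],o["tool_rot"],o["gripper_width"])
for c in("scene","top","wrist"):
    i=camera_info(c); print(c,i["fovy"],i["cx"],i["cy"],np.array(i["origin"]),np.array(i["orientation"]).tolist())
ims={c:read_camera(c) for c in("scene","top","wrist")}
for c in("scene","top"): cv2.imwrite(f"pics/{c}0.png",ims[c][...,::-1])
for n in["tray","tray_in","pan","pan_grip","chestnut0","thermometer","lens","turntable_top","spoon0","garlic"]:
    R={}
    for c in("scene","top"):
        r=mark_of(c,n); R[c]=r
        print(n,c,[(np.round(q["location"],1).tolist(),round(q["score"],2)) for q in r[:5]])
    if R["scene"] and R["top"]: print("   ",*tri([ray(c,R[c][0]["location"]) for c in R]))
E
```

```text
0.0 [0.224 0.583 0.23 ] [[-0.933  0.359 -0.001]
 [ 0.359  0.933 -0.002]
 [-0.    -0.002 -1.   ]] 0.08576650570595998
scene 51.575017940627035 325.4552342607992 246.1210007328295 [1.103 0.208 0.774] [[-0.31687484274763855, 0.7047548019112689, -0.6347527102869803], [0.9483609597779724, 0.2454502638402028, -0.20091206521704472], [0.014206477489600865, -0.6656386686211843, -0.7461389541054364]]
top 42.120567467943594 309.9097423486928 237.47514731622985 [0.275 0.012 1.217] [[0.020907968995590186, -0.9822992335247728, 0.1861479858852182], [-0.9997682136792001, -0.021498525729147067, -0.0011542565462137242], [0.005135732584618943, -0.18608070616836433, -0.9825210405089054]]
wrist 61.31942505422002 317.2138482871901 241.2779605084138 [0.158 0.609 0.373] [[0.3586105381805215, 0.8967540430405178, 0.2592887737569034], [0.9334834675586471, -0.3437048867380113, -0.10235021556934762], [-0.002664151001326695, 0.2787456495138403, -0.9603612680530937]]
tray scene []
tray top [([304.6, 185.5], 0.86)]
tray_in scene [([311.3, 309.1], 0.85)]
tray_in top [([303.7, 182.4], 0.89)]
    [0.614 0.027 0.016] 0
[... 536 characters left out ...]
mometer scene [([185.6, 216.2], 0.74)]
thermometer top [([470.3, 246.0], 0.73)]
    [ 0.489 -0.298  0.032] 0.0013124441388656994
lens scene [([204.0, 230.2], 0.69)]
lens top [([435.6, 232.0], 0.63)]
    [ 0.516 -0.235  0.037] 0.003250262311815915
turntable_top scene [([186.7, 220.0], 0.89), ([309.2, 308.4], 0.25)]
turntable_top top [([472.6, 252.3], 0.74), ([483.0, 310.6], 0.47)]
    [ 0.48  -0.307  0.01 ] 0.002655146063260047
spoon0 scene [([160.6, 249.5], 0.79)]
spoon0 top [([468.9, 200.6], 0.81)]
    [ 0.582 -0.302  0.025] 0.0006662669688199126
garlic scene [([202.2, 181.4], 0.91)]
garlic top [([480.5, 310.5], 0.78), ([158.1, 199.7], 0.49)]
    [ 0.367 -0.321  0.022] 0.0026525451887530246
```

View pics/top0.png

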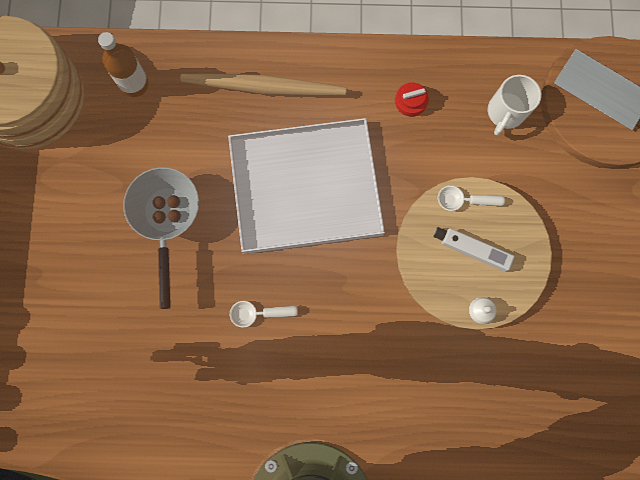

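View pics/scene0.png

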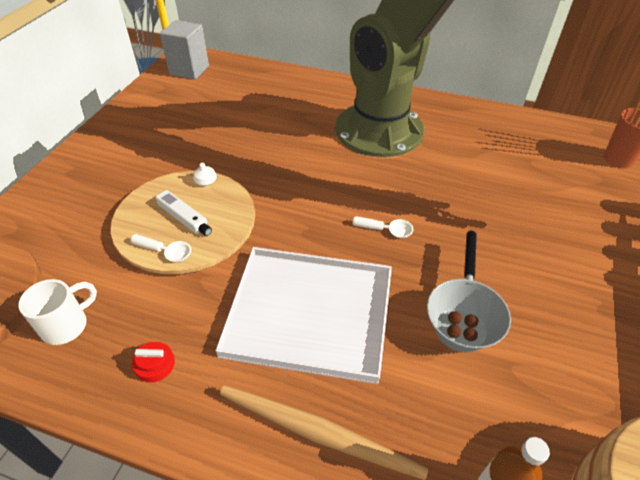

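```bash
cat >> h.py <<'E'
np.set_printoptions(precision=3,suppress=True)
def go(p,yang=None):
    "rows' numbers for TCP world p (m), tool-y at world angle yang deg (mod 180)"
    o=get_obs(); R=np.array(o["tool_rot"]); d=R.T@(np.array(p)-o["tool_pos"])*1000
    cur=np.degrees(np.arctan2(R[1,1],R[0,1])); w=0 if yang is None else (yang-cur+90)%180-90
    print("tcp",np.array(o["tool_pos"]),"ycur %.1f"%cur,"t=%o",f"-> t {d.round(1)} yaw {-np.radians(w):.3f} dist {np.linalg.norm(d):.0f} q7 {o['joint_positions'][6]:.2f}")
E
sed -i 's/"t=%o",//' h.py
python3 - <<'E'
from h import *
im=cv2.imread("pics/top0.png"); s=cv2.imread("pics/scene0.png")
def dark(im,x0,x1,y0,y1):
    m=(im.max(2)<45); k=np.zeros_like(m); k[y0:y1,x0:x1]=1; ys,xs=np.nonzero(m&k); P=np.c_[xs,ys].astype(float); c=P.mean(0); v=np.linalg.svd(P-c,full_matrices=0)[2][0]; t=(P-c)@v; return c+v*t.min(),c+v*t.max(),len(P)
for c,a in(("top",dark(im,150,180,235,320)),("scene",dark(s,455,485,225,285))):
    print(c,a,[atz(c,p,.052) for p in a[:2]])
# tray corners top
for p in[(229,136),(366,120),(384,234),(243,252)]: print(p,atz("top",p,.025))
for p in[(437,233),(513,265)]: print(atz("top",p,.045))
go([.445,.287,.18],97)
E
```

```text
top (array([166.922, 247.955]), array([169.32 , 296.984]), 11) [array([0.469, 0.281, 0.052]), array([0.377, 0.271, 0.052])]
scene (array([471.03 , 231.895]), array([468.679, 276.195]), 355) [array([0.356, 0.278, 0.052]), array([0.472, 0.288, 0.052])]
(229, 136) [0.704 0.177 0.025]
(366, 120) [ 0.745 -0.097  0.025]
(384, 234) [ 0.511 -0.134  0.025]
(243, 252) [0.469 0.14  0.025]
[ 0.511 -0.233  0.045]
[ 0.452 -0.376  0.045]
tcp [0.224 0.583 0.231] ycur 69.0 -> t [-312.4 -197.5   51.3] yaw -0.489 dist 373 q7 -0.15
```

{"method": "send_rows", "body": {
  "plan": [85, -100, -60, 15, -0.15, 85, -200, -125, 30, -0.3, 85, -312, -197, 51, -0.463, 85, -312, -197, 51, -0.463, 85, -312, -197, 51, -0.463, 85, -312, -197, 51, -0.463, 85, -312, -197, 51, -0.463, 85, -312, -197, 51, -0.463]
}}

```text
clock: 2.15
tool_pos: [0.4447, 0.2879, 0.1804]
tool_rot: [[-0.995, -0.095, -0.0], [-0.095, 0.995, 0.001], [0.0, 0.001, -1.0]]
wrist_force: [-0.5, 0.8, 0.1]
gripper_width: 0.0848
gripper_force: 0.0
```

Run:
```python
from h import *
im=read_camera("wrist"); cv2.imwrite("pics/w1.png",im[...,::-1])
for n in("pan_grip","pan","chestnut0"):
    for q in mark_of("wrist",n)[:4]: print(n,q["location"],round(q["score"],2),atz("wrist",q["location"],{"pan_grip":.052,"pan":0,"chestnut0":.015}[n]))
g=cv2.cvtColor(im,cv2.COLOR_RGB2GRAY); m=(im.max(2)<45).astype(np.uint8)
n,l,st,c=cv2.connectedComponentsWithStats(m)
for k in np.argsort(-st[1:,4])[:3]+1:
    ys,xs=np.nonzero(l==k); P=np.c_[xs,ys].astype(float); cc=P.mean(0); v=np.linalg.svd(P-cc,full_matrices=0)[2][0]; t=(P-cc)@v
    print(st[k],[atz("wrist",cc+v*s,.055)for s in(t.min(),t.max())])
print(get_obs()["clock"]); go([.446,.286,.033],95.5)
```

```text
pan_grip [313.3, 211.7] 0.58 [0.431 0.285 0.052]
pan [319.0, 340.0] 0.63 [0.558 0.302 0.   ]
chestnut0 [331.4, 358.8] 0.84 [0.567 0.314 0.015]
chestnut0 [332.8, 327.7] 0.75 [0.537 0.312 0.015]
chestnut0 [297.5, 359.2] 0.73 [0.57  0.285 0.015]
chestnut0 [296.4, 326.3] 0.68 [0.539 0.281 0.015]
[    0   308   640   172 48820] [array([0.631, 0.053, 0.055]), array([0.57 , 0.558, 0.055])]
[ 300   93   25  175 1962] [array([0.356, 0.273, 0.055]), array([0.47 , 0.285, 0.055])]
[571 471  33   9 149] [array([0.63 , 0.519, 0.055]), array([0.633, 0.547, 0.055])]
2.35
tcp [0.444 0.289 0.181] ycur 95.7 -> t [ -1.7  -3.4 147.5] yaw 0.003 dist 148 q7 0.88
```

{"method": "send_rows", "body": {
  "plan": [85, -2, -5, 50, 0, 85, -2, -5, 100, 0, 85, -2, -5, 135, 0, 85, -2, -5, 148, 0, 85, -2, -5, 148, 0, 5, -2, -5, 148, 0, 5, -2, -5, 148, 0, 5, -2, -5, 148, 0, 5, -2, -5, 148, 0, 5, -2, -5, 148, 0, 5, -2, -5, 148, 0, 5, -2, -5, 148, 0]
}}

```text
clock: 3.85
tool_pos: [0.4472, 0.2832, 0.0325]
tool_rot: [[-0.995, -0.096, 0.0], [-0.096, 0.995, 0.001], [-0.0, 0.001, -1.0]]
wrist_force: [-1.9, 1.2, 5.3]
gripper_width: 0.0185
gripper_force: 58.6
```

{"method": "send_rows", "body": {
  "plan": [5, 0, 0, -3, 0, 5, 0, 0, -6, 0, 5, 0, 0, -10, 0, 5, 0, 0, -10, 0]
}}

```text
clock: 4.35
tool_pos: [0.4471, 0.2825, 0.0423]
tool_rot: [[-0.995, -0.096, -0.0], [-0.096, 0.995, -0.0], [0.0, -0.0, -1.0]]
wrist_force: [-0.0, -0.5, -3.2]
gripper_width: 0.0181
gripper_force: 58.4
```

Run:
```python
from h import *
s=read_camera("scene"); t=read_camera("top"); cv2.imwrite("pics/s2.png",s[...,::-1])
for c in("scene","top"): print([(np.round(q["location"],1),round(q["score"],2)) for q in mark_of(c,"pan")[:2]])
print([(np.round(q["location"],1),round(q["score"],2)) for q in mark_of("scene","chestnut0")[:4]])
cv2.imwrite("pics/s2c.png",cv2.resize(s[200:400,380:560,::-1],None,fx=3,fy=3))
o=get_obs(); print(o["gripper_width"],o["gripper_force"],o["wrist_force"],o["ft_torque"])
```

```text
[(array([460.9, 326.9]), 0.65)]
[(array([167.1, 212.4]), 0.82)]
[(array([466. , 331.1]), 0.69), (array([453.2, 328. ]), 0.65), (array([469. , 314.7]), 0.62), (array([467.1, 254.4]), 0.55)]
0.018216163155210713 58.585721254348755 [ 0.459  0.621 -3.923] [-0.041  0.319 -0.004]
```

View pics/s2c.png

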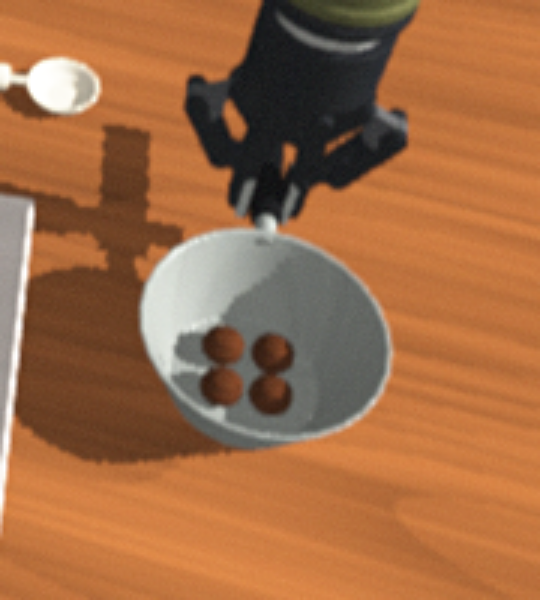

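{"method": "send_rows", "body": {
  "plan": [5, 0, 0, -10, 0, 5, 0, 0, -28, 0, 5, 0, 0, -46, 0, 5, 0, 0, -58, 0, 5, 0, -5, -60, 0, 5, -1, -18, -60, 0, 5, -1, -40, -60, 0, 5, -2, -68, -60, -0.01, 5, -2, -98, -60, -0.02, 5, -3, -128, -60, -0.03, 5, -3, -158, -60, -0.04, 5, -4, -188, -60, -0.043, 5, -4, -214, -60, -0.043, 5, -4, -232, -60, -0.043, 5, -4, -241, -60, -0.043, 5, -4, -241, -60, -0.043]
}}

```text
clock: 6.6
tool_pos: [0.474, 0.0425, 0.1019]
tool_rot: [[-0.991, -0.137, -0.001], [-0.137, 0.991, -0.0], [0.001, -0.0, -1.0]]
wrist_force: [-0.1, 0.7, -2.4]
gripper_width: 0.0182
gripper_force: 58.6
```

Run:
```python
from h import *
s=read_camera("scene"); t=read_camera("top")
v=np.hstack([s[200:400,250:420],t[130:330,200:380]])[...,::-1]
cv2.imwrite("pics/s3.png",cv2.resize(v,None,fx=2.2,fy=2.2))
o=get_obs(); print(o["clock"],o["gripper_width"],o["gripper_force"],o["wrist_force"],o["ft_torque"]); go([.474,.043,.038],98)
```

```text
6.7 0.018233368606857973 58.6251175403595 [ 0.41   0.365 -3.629] [-0.026  0.365  0.041]
tcp [0.474 0.044 0.102] ycur 98.0 -> t [ 0.3 -0.9 64.2] yaw 0.000 dist 64 q7 1.33
```

View pics/s3.png

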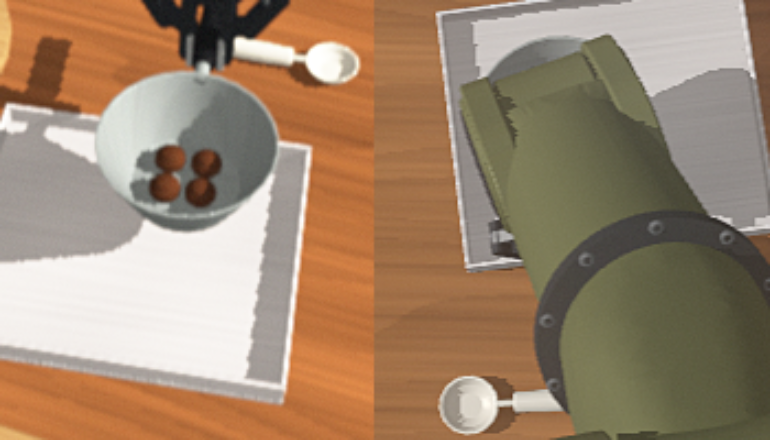

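{"method": "send_rows", "body": {
  "plan": [5, 0, -1, 25, 0, 5, 0, -1, 50, 0, 5, 0, -1, 60, 0, 5, 0, -1, 64, 0, 5, 0, -1, 64, 0, 40, 0, -1, 64, 0, 40, 0, -1, 64, 0, 40, 0, -1, 65, 0, 40, 25, -1, 65, 0, 40, 48, -1, 65, 0, 40, 50, -1, 65, 0, 5, 50, -1, 65, 0, 5, 50, -1, 65, 0, 5, 50, -1, 65, 0, 5, 50, -1, 65, 0]
}}

```text
clock: 8.57
tool_pos: [0.4261, 0.0358, 0.0374]
tool_rot: [[-0.99, -0.139, 0.002], [-0.139, 0.99, 0.001], [-0.002, 0.0, -1.0]]
wrist_force: [1.5, 0.7, 0.4]
gripper_width: 0.0178
gripper_force: 58.5
```

{"method": "send_rows", "body": {
  "plan": [5, 0, 0, -4, 0, 5, 0, 0, -10, 0, 5, 0, 0, -20, 0, 5, 0, 0, -30, 0, 5, 0, 0, -30, 0]
}}

```text
clock: 9.2
tool_pos: [0.4254, 0.0353, 0.0682]
tool_rot: [[-0.99, -0.138, 0.002], [-0.138, 0.99, 0.0], [-0.002, -0.0, -1.0]]
wrist_force: [0.2, 0.1, -3.3]
gripper_width: 0.0184
gripper_force: 58.6
```

Run:
```python
from h import *
s=read_camera("scene"); t=read_camera("wrist")
v=np.hstack([s[160:400,230:470],cv2.resize(t,(320,240))])[...,::-1]
cv2.imwrite("pics/s4.png",cv2.resize(v,None,fx=1.4,fy=1.4))
o=get_obs(); print(o["clock"],o["gripper_width"],o["gripper_force"],o["wrist_force"],o["ft_torque"])
```

```text
9.3 0.017810934947458366 58.536869287490845 [ 0.447 -0.322 -3.057] [-0.059  0.474 -0.052]
```

View pics/s4.png

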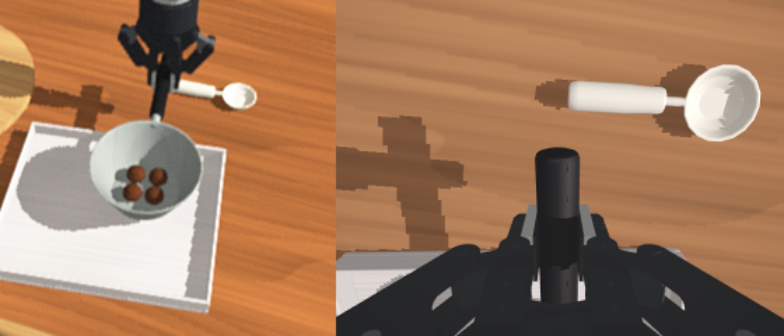

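{"method": "send_rows", "body": {
  "plan": [15, 0, 0, 0, 0, 15, 0, 0, 0, 0]
}}

```text
clock: 9.55
tool_pos: [0.4248, 0.0354, 0.067]
tool_rot: [[-0.99, -0.139, -0.001], [-0.139, 0.99, -0.0], [0.001, 0.0, -1.0]]
wrist_force: [0.3, -0.3, -3.8]
gripper_width: 0.0181
gripper_force: 58.5
```

{"method": "send_rows", "body": {
  "plan": [17, 0, 0, 0, 0, 17, 0, 0, 0, 0]
}}

```text
clock: 9.8
tool_pos: [0.4249, 0.0354, 0.0672]
tool_rot: [[-0.99, -0.139, -0.0], [-0.139, 0.99, -0.0], [0.0, -0.0, -1.0]]
wrist_force: [-0.5, -0.7, -3.7]
gripper_width: 0.0181
gripper_force: 58.5
```

{"method": "send_rows", "body": {
  "plan": [18, 0, 0, 0, 0, 18, 0, 0, 0, 0]
}}

```text
clock: 10.05
tool_pos: [0.425, 0.0354, 0.0673]
tool_rot: [[-0.99, -0.139, 0.0], [-0.139, 0.99, -0.0], [-0.0, -0.0, -1.0]]
wrist_force: [-0.1, -0.0, -4.0]
gripper_width: 0.0185
gripper_force: 56.9
```

{"method": "send_rows", "body": {
  "plan": [18.5, 0, 0, 0, 0, 18.5, 0, 0, 0, 0]
}}

```text
clock: 10.3
tool_pos: [0.4253, 0.0354, 0.0674]
tool_rot: [[-0.99, -0.139, 0.001], [-0.139, 0.99, 0.0], [-0.001, -0.0, -1.0]]
wrist_force: [0.1, -0.7, -1.6]
gripper_width: 0.0184
gripper_force: 40.3
```

{"method": "send_rows", "body": {
  "plan": [19, 0, 0, 0, 0, 19, 0, 0, 0, 0]
}}

```text
clock: 10.55
tool_pos: [0.4252, 0.0354, 0.0674]
tool_rot: [[-0.99, -0.139, 0.001], [-0.139, 0.99, 0.0], [-0.001, -0.0, -1.0]]
wrist_force: [0.8, 0.1, -1.5]
gripper_width: 0.019
gripper_force: 24.6
```

{"method": "send_rows", "body": {
  "plan": [19.3, 0, 0, 0, 0, 19.3, 0, 0, 0, 0]
}}

```text
clock: 10.8
tool_pos: [0.4252, 0.0354, 0.0673]
tool_rot: [[-0.99, -0.139, 0.0], [-0.139, 0.99, 0.0], [-0.0, 0.0, -1.0]]
wrist_force: [1.3, -0.6, -1.7]
gripper_width: 0.0192
gripper_force: 15.9
```

{"method": "send_rows", "body": {
  "plan": [19, -5, 0, -12, 0, 19, -13, 0, -26, 0, 19, -22, 0, -40, 0, 19, -31, 0, -52, 0, 19, -43, 0, -66, 0, 19, -56, 0, -78, 0, 19, -71, 0, -90, 0, 19, -87, 0, -100, 0, 19, -104, 0, -109, 0, 19, -118, 0, -116, 0, 19, -118, 0, -116, 0]
}}

```text
clock: 12.18
tool_pos: [0.5422, 0.052, 0.1831]
tool_rot: [[-0.99, -0.139, 0.0], [-0.139, 0.99, 0.0], [-0.0, 0.0, -1.0]]
wrist_force: [0.1, 0.3, -3.2]
gripper_width: 0.0193
gripper_force: 19.8
```

Run:
```python
from h import *
s=read_camera("scene"); t=read_camera("wrist")
v=np.hstack([s[110:410,230:470],cv2.resize(t,(400,300))])[...,::-1]
cv2.imwrite("pics/s5.png",cv2.resize(v,None,fx=1.2,fy=1.2))
o=get_obs(); print(o["clock"],o["gripper_width"],o["gripper_force"],o["wrist_force"],o["ft_torque"])
```

```text
12.275 0.01959735772346109 19.746210873126984 [-0.689  0.717 -3.895] [0.03  0.221 0.012]
```

View pics/s5.png

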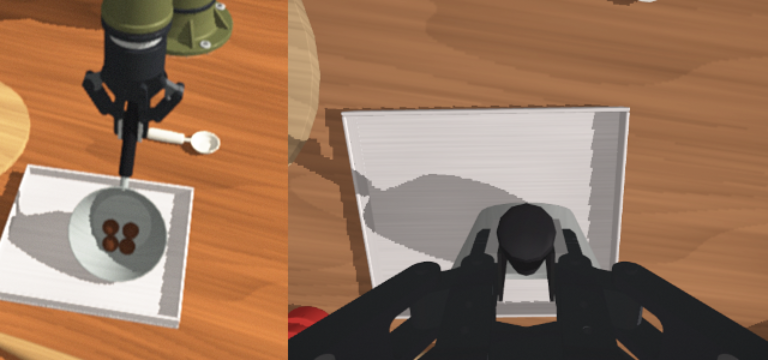

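{"method": "send_rows", "body": {
  "plan": [19.2, 0, 0, -15, 0, 19.2, 0, 0, -30, 0, 19.2, 0, 0, -45, 0, 19.3, 0, 0, -50, 0, 19.4, 0, 0, -50, 0, 19.5, 0, 0, -50, 0, 19.5, 0, 0, -50, 0]
}}

```text
clock: 13.15
tool_pos: [0.5415, 0.0517, 0.2327]
tool_rot: [[-0.99, -0.139, -0.001], [-0.139, 0.99, -0.0], [0.001, 0.0, -1.0]]
wrist_force: [-0.1, 0.1, -3.4]
gripper_width: 0.0194
gripper_force: 13.1
```

Run:
```python
from h import *
s=read_camera("scene"); 
print([(np.round(q["location"]),round(q["score"],2)) for q in mark_of("scene","chestnut0")[:6]])
cv2.imwrite("pics/s6.png",cv2.resize(s[80:440,200:480,::-1],None,fx=1.6,fy=1.6))
o=get_obs(); print(o["clock"],o["gripper_width"],o["gripper_force"],o["wrist_force"],o["ft_torque"])
```

```text
[(array([337., 292.]), 0.72), (array([340., 279.]), 0.66), (array([326., 276.]), 0.62)]
13.25 0.019522319061738447 13.312441259622574 [-0.968 -0.806 -3.561] [-0.008  0.221  0.038]
```

View pics/s6.png

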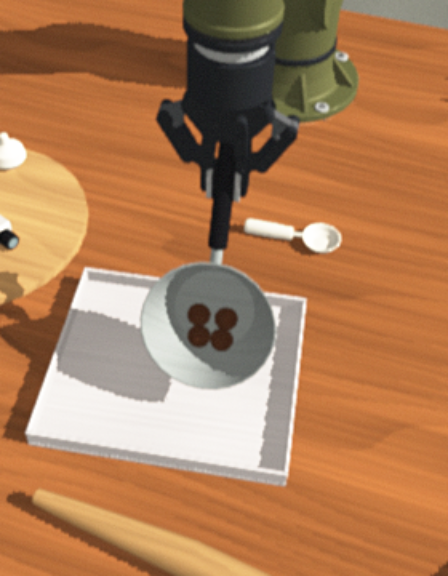

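{"method": "send_rows", "body": {
  "plan": [19.6, 0, 0, 0, 0, 19.7, 0, 0, 0, 0, 19.7, 0, 0, 0, 0]
}}

```text
clock: 13.62
tool_pos: [0.5419, 0.0517, 0.2333]
tool_rot: [[-0.99, -0.139, -0.0], [-0.139, 0.99, -0.0], [0.0, -0.0, -1.0]]
wrist_force: [0.2, 0.8, -3.1]
gripper_width: 0.0201
gripper_force: 7.6
```

```bash
cat >> h.py <<'E'
def st():
    o=get_obs(); print(o["clock"],"w %.4f"%o["gripper_width"],"g %.1f"%o["gripper_force"],np.array(o["wrist_force"]),np.array(o["ft_torque"]))
E
python3 -c "
from h import *
st(); read_camera('scene'); st(); print([(np.round(q['location']),round(q['score'],2)) for q in mark_of('scene','chestnut0')[:6]])"
```

```text
13.625 w 0.0201 g 7.6 [ 0.223  0.79  -3.097] [0.01  0.149 0.02 ]
13.675 w 0.0197 g 7.7 [-0.414  0.255 -3.964] [-0.001  0.152 -0.008]
[(array([337., 285.]), 0.73), (array([342., 268.]), 0.68), (array([323., 281.]), 0.67), (array([327., 269.]), 0.6), (array([186., 217.]), 0.27)]
```

{"method": "send_rows", "body": {
  "plan": [19.75, 0, 0, 0, 0, 19.8, 0, 0, 0, 0, 19.8, 0, 0, 0, 0, 19.6, 0, 0, 0, 0]
}}

```text
clock: 14.22
tool_pos: [0.5418, 0.0518, 0.2333]
tool_rot: [[-0.99, -0.139, 0.0], [-0.139, 0.99, 0.0], [-0.0, 0.0, -1.0]]
wrist_force: [-0.1, 0.1, -3.2]
gripper_width: 0.0196
gripper_force: 7.1
```

```bash
python3 -c "
from h import *
s=read_camera('scene'); st(); print([(np.round(q['location']),round(q['score'],2)) for q in mark_of('scene','chestnut0')[:6]])
cv2.imwrite('pics/s7.png',cv2.resize(s[80:440,200:480,::-1],None,fx=1.6,fy=1.6))
"
```

```text
14.275 w 0.0198 g 7.1 [-0.365  0.495 -3.654] [ 0.054  0.033 -0.005]
[(array([187., 225.]), 0.66), (array([328., 276.]), 0.55), (array([341., 264.]), 0.53), (array([339., 282.]), 0.52), (array([330., 267.]), 0.48)]
```

{"method": "send_rows", "body": {
  "plan": [19.6, 0, 0, 12, 0, 19.6, -8, 0, 22, 0, 19.6, -15, 0, 27, 0, 19.6, -25, 0, 25, 0, 19.6, -35, 0, 23, 0, 19.6, -45, 0, 22, 0, 19.6, -55, 0, 20, 0, 19.6, -65, 0, 19, 0, 19.6, -75, 0, 19, 0, 19.6, -85, 0, 19, 0, 19.6, -85, 0, 19, 0]
}}

```text
clock: 15.7
tool_pos: [0.6266, 0.0637, 0.214]
tool_rot: [[-0.99, -0.139, -0.0], [-0.139, 0.99, 0.0], [0.0, 0.0, -1.0]]
wrist_force: [-1.1, -0.9, -3.9]
gripper_width: 0.0198
gripper_force: 7.2
```

```bash
python3 -c "
from h import *
s=read_camera('scene'); st(); print([(np.round(q['location']),round(q['score'],2)) for q in mark_of('scene','chestnut0')[:6]])
cv2.imwrite('pics/s8.png',cv2.resize(s[80:440,200:480,::-1],None,fx=1.6,fy=1.6))
"
```

```text
15.75 w 0.0201 g 7.2 [-0.745 -0.699 -2.896] [0.02  0.047 0.046]
[(array([339., 365.]), 0.61), (array([332., 324.]), 0.6), (array([318., 326.]), 0.58), (array([335., 309.]), 0.43)]
```

View pics/s8.png

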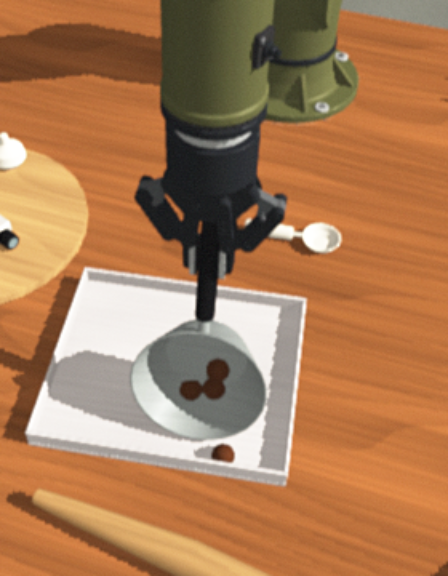

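{"method": "send_rows", "body": {
  "plan": [5, 0, 0, 0, 0, 5, 0, 0, -8, 0, 5, 0, 0, -8, 0, 5, 40, 0, -8, 0, 5, 40, 0, -8, 0, 5, 20, 0, -8, 0, 5, 0, 0, -8, 0, 5, 40, 0, -8, 0, 5, 40, 0, -8, 0]
}}

```text
clock: 16.92
tool_pos: [0.5844, 0.0577, 0.2224]
tool_rot: [[-0.99, -0.139, -0.002], [-0.139, 0.99, -0.001], [0.002, -0.001, -1.0]]
wrist_force: [1.0, 0.5, -2.2]
gripper_width: 0.0183
gripper_force: 59.0
```

```bash
python3 -c "
from h import *
s=read_camera('scene'); st(); print([(np.round(q['location']),round(q['score'],2)) for q in mark_of('scene','chestnut0')[:6]])
m=((s[...,0].astype(int)<110)&(s[...,0]-s[...,2].astype(int)>25)&(s[...,0]-s[...,1].astype(int)>20)).astype(np.uint8); m[:, :225]=0; m[:240]=0; m[385:]=0; m[:,400:]=0
n,l,t,c=cv2.connectedComponentsWithStats(m)
print([(t[i,4],c[i].round()) for i in range(1,n) if t[i,4]>15])
cv2.imwrite('pics/s9.png',cv2.resize(s[80:440,200:480,::-1],None,fx=1.6,fy=1.6))
"
```

```text
16.975 w 0.0185 g 59.0 [ 1.53   0.598 -1.875] [-0.023 -0.038 -0.013]
[(array([310., 361.]), 0.67), (array([295., 317.]), 0.53), (array([340., 367.]), 0.49), (array([326., 340.]), 0.47)]
[(np.int32(16), array([327., 248.])), (np.int32(28), array([244., 256.])), (np.int32(146), array([228., 301.])), (np.int32(40), array([295., 320.])), (np.int32(65), array([326., 340.])), (np.int32(51), array([310., 359.])), (np.int32(51), array([337., 362.]))]
```

{"method": "send_rows", "body": {
  "plan": [5, 5, 0, -20, 0, 5, 20, 0, -40, 0, 5, 50, 0, -60, 0, 5, 70, 0, -70, 0, 5, 70, 0, -70, 0]
}}

```text
clock: 17.65
tool_pos: [0.5174, 0.0484, 0.2938]
tool_rot: [[-0.99, -0.139, 0.003], [-0.139, 0.99, -0.0], [-0.003, -0.0, -1.0]]
wrist_force: [1.1, -0.2, -2.7]
gripper_width: 0.0187
gripper_force: 59.0
```

```bash
python3 -c "
from h import *
s=read_camera('scene'); st()
for q in mark_of('scene','chestnut0')[:6]:
    p=atz('scene',q['location'],.0145); d=p[:2]-[.609,.023]; print(np.round(q['location']),round(q['score'],2),p,'tray',d@[.988,.153],d@[-.153,.988])
cv2.imwrite('pics/s10.png',cv2.resize(s[80:440,200:480,::-1],None,fx=1.6,fy=1.6))
"
```

```text
17.7 w 0.0182 g 59.0 [ 0.575 -0.198 -3.323] [ 0.028 -0.013  0.061]
[294. 316.] 0.61 [0.637 0.003 0.014] tray 0.024624987548737643 -0.024302771935099176
[328. 345.] 0.59 [0.673 0.08  0.014] tray 0.07245335210939324 0.046934012895918364
[200. 181.] 0.5 [ 0.361 -0.334  0.014] tray -0.29967948729833666 -0.3148691034728709
[313. 362.] 0.49 [0.714 0.066 0.015] tray 0.11073521606822992 0.02685373708104691
[342. 364.] 0.42 [0.701 0.115 0.014] tray 0.10544484089177056 0.0767855166704819
```

View pics/s10.png

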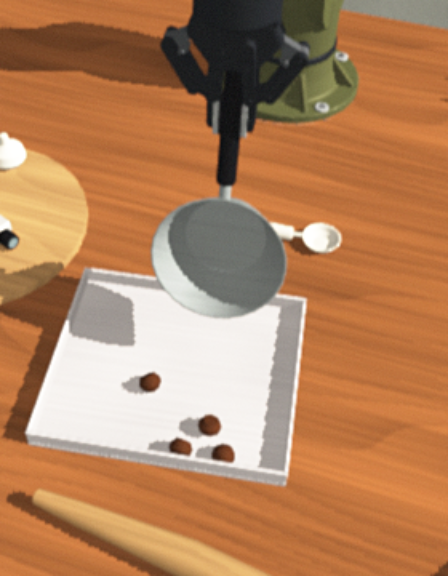

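{"method": "send_rows", "body": {
  "plan": [5, -15, 23, 0, 0, 5, -40, 60, 0, 0, 5, -70, 105, 0, 0, 5, -100, 150, 0, 0, 5, -125, 190, 0, 0, 5, -145, 218, 0, 0, 5, -151, 228, 0, 0, 5, -151, 228, 20, 0, 5, -151, 228, 50, 0, 5, -151, 228, 70, 0, 19, -151, 228, 80, 0, 19.5, -151, 228, 84, 0, 19.5, -151, 228, 86, 0]
}}

```text
clock: 19.38
tool_pos: [0.6354, 0.2951, 0.2068]
tool_rot: [[-0.99, -0.138, 0.001], [-0.138, 0.99, 0.0], [-0.001, 0.0, -1.0]]
wrist_force: [-0.3, 0.3, -2.5]
gripper_width: 0.0195
gripper_force: 14.6
```

```bash
python3 -c "
from h import *
s=read_camera('scene'); st()
print(mark_of('scene','pan')[:2],mark_of('scene','pan_grip')[:1])
"
```

```text
19.425 w 0.0193 g 14.6 [-0.377 -0.066 -3.328] [ 0.011  0.072 -0.025]
[{'location': [463.1, 347.8], 'score': 0.64}, {'location': [199.8, 181.3], 'score': 0.31}] [{'location': [331.8, 347.0], 'score': 0.73}]
```

{"method": "send_rows", "body": {
  "plan": [19.5, 0, 0, 11, 0, 19.5, 12, 0, 17, 0, 19.5, 24, 0, 20, 0, 19.5, 35, 0, 23, 0, 19.5, 52, 0, 29, 0, 19.5, 69, 0, 36, 0, 19.5, 85, 0, 45, 0, 19.5, 101, 0, 55, 0, 19.5, 116, 0, 66, 0, 19.5, 129, 0, 78, 0, 19.5, 141, 0, 92, 0, 19.5, 152, 0, 107, 0, 19.5, 162, 0, 123, 0, 19.5, 170, 0, 139, 0, 19.5, 170, 0, 139, 0]
}}

```text
clock: 21.4
tool_pos: [0.4651, 0.2709, 0.0664]
tool_rot: [[-0.99, -0.14, -0.003], [-0.14, 0.99, -0.001], [0.003, -0.001, -1.0]]
wrist_force: [-1.4, -0.3, 0.2]
gripper_width: 0.0199
gripper_force: 9.5
```

```bash
python3 -c "
from h import *
s=read_camera('scene'); w=read_camera('wrist'); st()
print(mark_of('scene','pan')[:1],mark_of('scene','pan_grip')[:1])
v=np.hstack([s[170:410,360:600],cv2.resize(w,(320,240))])[...,::-1]
cv2.imwrite('pics/s11.png',cv2.resize(v,None,fx=1.4,fy=1.4))
for c,n in(('scene','pan'),('wrist','pan')):
    m=mark_of(c,n); print(c,[atz(c,q['location'],.0) for q in m[:1]])
"
```

```text
21.5 w 0.0201 g 9.4 [-1.021 -0.575  0.584] [-0.041  0.453 -0.01 ]
[] [{'location': [461.0, 268.9], 'score': 0.93}]
scene []
wrist []
```

View pics/s11.png

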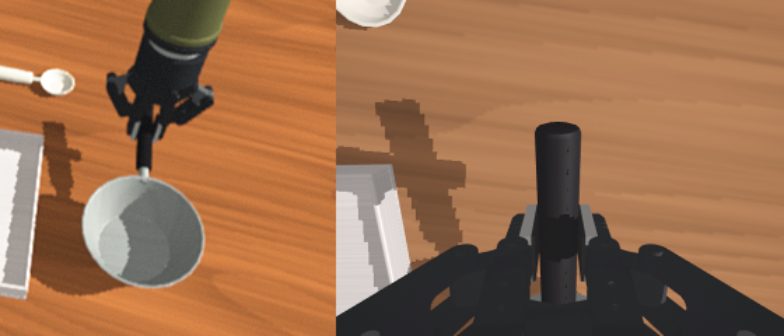

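{"method": "send_rows", "body": {
  "plan": [19.5, 5, 0, 12, 0, 19.5, 9, 0, 22, 0, 19.5, 12, 0, 30, 0, 19.5, 13, 0, 34, 0, 19.5, 13, 0, 34, 0, 23, 13, 0, 34, 0, 45, 13, 0, 34, 0, 45, 13, 0, 34, 0, 45, 13, 0, 34, 0, 45, 13, 0, 10, 0, 45, 13, 0, -30, 0, 45, 13, 0, -90, 0, 45, 13, 0, -140, 0, 45, 13, 0, -150, 0]
}}

```text
clock: 23.45
tool_pos: [0.455, 0.2707, 0.2208]
tool_rot: [[-0.99, -0.139, 0.005], [-0.138, 0.99, 0.003], [-0.006, 0.002, -1.0]]
wrist_force: [1.5, 1.1, -0.5]
gripper_width: 0.0447
gripper_force: 0.0
```

```bash
python3 -c "
from h import *
for c in('scene','top','wrist'): read_camera(c)
st()
for n in('pan','pan_grip'):
    R={}
    for c in('scene','top','wrist'):
        m=mark_of(c,n)
        if m and m[0]['score']>.4: R[c]=ray(c,m[0]['location']); print(c,n,m[0]['location'],m[0]['score'])
    if len(R)>1: print(n,*tri(list(R.values())))
for n in('thermometer','lens'):
  for c in('scene','top'):
    print(n,c,[(q['location'],round(q['score'],2)) for q in mark_of(c,n)[:2]])
P=[];
for c in('scene','top'):
    for q in mark_of(c,'chestnut0')[:5]:
        p=atz(c,q['location'],.0145); d=p[:2]-[.609,.023]; print(c,round(q['score'],2),p,'tray',d@[.988,.153],d@[-.153,.988])
"
```

```text
23.6 w 0.0450 g 0.0 [ 0.788  0.298 -0.92 ] [0.019 0.022 0.01 ]
scene pan [456.9, 349.3] 0.88
top pan [170.5, 188.5] 0.77
wrist pan [318.6, 352.2] 0.68
pan [ 0.6    0.294 -0.   ] 0.0028509773295514905
scene pan_grip [458.4, 275.4] 0.7
wrist pan_grip [315.7, 242.1] 0.82
pan_grip [0.473 0.271 0.048] 0.0003863472340773996
thermometer scene [([187.8, 217.0], 0.81), ([307.9, 313.7], 0.68)]
thermometer top [([474.1, 248.3], 0.6), ([169.3, 189.5], 0.58)]
lens scene [([208.1, 230.3], 0.66)]
lens top [([436.0, 231.1], 0.94)]
scene 0.71 [ 0.639 -0.002  0.014] tray 0.02543080231330746 -0.028773873436125003
scene 0.61 [0.703 0.111 0.014] tray 0.10621741492380078 0.07245366333169001
scene 0.53 [0.681 0.084 0.014] tray 0.08017600658942547 0.049624772502588274
scene 0.42 [0.709 0.056 0.014] tray 0.10387113148077826 0.01688844763659568
top 0.67 [0.673 0.088 0.014] tray 0.07346052546011277 0.0548757961159577
top 0.67 [0.64  0.002 0.014] tray 0.02715757201046004 -0.025666189833801634
top 0.61 [ 0.487 -0.308  0.014] tray -0.17069183252654171 -0.3080118148658118
top 0.46 [0.709 0.062 0.014] tray 0.1044792501573982 0.02313927347414035
top 0.42 [0.705 0.112 0.014] tray 0.1081031393958246 0.07346512866260055
```

{"method": "send_rows", "body": {
  "plan": [60, 2, -25, -10, 0.16, 60, 6, -65, -20, 0.34, 60, 10, -110, -29, 0.5, 60, 15, -160, -29, 0.68, 60, 20, -210, -29, 0.85, 60, 24, -260, -29, 1.02, 60, 29, -310, -29, 1.2, 60, 33, -360, -29, 1.38, 60, 38, -410, -29, 1.55, 60, 43, -460, -29, 1.72, 60, 47, -510, -29, 1.9, 60, 51, -550, -29, 2.05, 60, 53, -574, -29, 2.11, 60, 53, -574, -29, 2.11, 60, 53, -574, -29, 2.11, 60, 53, -574, -29, 2.11]
}}

```text
clock: 26.2
tool_pos: [0.4813, -0.3046, 0.2464]
tool_rot: [[0.387, 0.922, 0.0], [0.922, -0.387, 0.001], [0.001, -0.0, -1.0]]
wrist_force: [-0.3, 0.3, 0.2]
gripper_width: 0.0598
gripper_force: 0.0
```

```bash
cat > th.py <<'E'
from h import *
def white(c,zt,roi=None):
    "long white bar in the picture: min-area box, its centre and ends at height zt"
    s=read_camera(c); hsv=cv2.cvtColor(s,cv2.COLOR_RGB2HSV); m=((hsv[...,1]<45)&(hsv[...,2]>120)).astype(np.uint8)
    if roi: k=np.zeros_like(m); k[roi[1]:roi[3],roi[0]:roi[2]]=1; m*=k
    m=cv2.morphologyEx(m,cv2.MORPH_CLOSE,np.ones((5,5)))
    for q in sorted(cv2.findContours(m,cv2.RETR_EXTERNAL,2)[0],key=cv2.contourArea)[::-1][:3]:
        b=cv2.boxPoints(cv2.minAreaRect(q)); a=np.argsort([np.linalg.norm(b[(i+1)%4]-b[i]) for i in range(4)])
        i=a[0]; j=(i+2)%4; e=[(b[i]+b[(i+1)%4])/2,(b[j]+b[(j+1)%4])/2]
        w=[atz(c,p,zt) for p in e]; print(c,int(cv2.contourArea(q)),[p.round() for p in e],w,"len",np.linalg.norm(w[0]-w[1]),"ang",np.degrees(np.arctan2(*(w[0]-w[1])[1::-1])))
E
python3 -c "
from th import *
white('wrist',.051); white('top',.051,(400,180,560,330)); st()
for n in('thermometer','lens','turntable_top'):
  R={c:mark_of(c,n) for c in('scene','top','wrist')}; R={c:r[0] for c,r in R.items() if r and r[0]['score']>.4}
  z={'thermometer':.025,'lens':.038,'turntable_top':.025}[n]
  for c in R: print(n,c,R[c]['location'],round(R[c]['score'],2),atz(c,R[c]['location'],z))
go([.48,-.305,.029],-22.4)
"
```

```text
wrist 5434 [array([320., 135.], dtype=float32), array([320., 289.], dtype=float32)] [array([ 0.508, -0.248,  0.051]), array([ 0.456, -0.372,  0.051])] len 0.1342557214085698 ang 67.36084678715036
wrist 4649 [array([407.,  82.], dtype=float32), array([423., 231.], dtype=float32)] [array([ 0.586, -0.237,  0.051]), array([ 0.559, -0.357,  0.051])] len 0.12290393326027285 ang 77.34918335431597
wrist 3078 [array([206., 242.], dtype=float32), array([206., 356.], dtype=float32)] [array([ 0.381, -0.293,  0.051]), array([ 0.33 , -0.394,  0.051])] len 0.1128681147335353 ang 62.88321539692523
top 1055 [array([507., 257.], dtype=float32), array([446., 231.], dtype=float32)] [array([ 0.465, -0.364,  0.051]), array([ 0.514, -0.249,  0.051])] len 0.12448985727766787 ang -112.90962323177756
top 789 [array([504., 198.], dtype=float32), array([438., 198.], dtype=float32)] [array([ 0.582, -0.362,  0.051]), array([ 0.579, -0.235,  0.051])] len 0.1275751759496473 ang -88.72668912602575
top 208 [array([483., 296.], dtype=float32), array([469., 316.], dtype=float32)] [array([ 0.392, -0.315,  0.051]), array([ 0.353, -0.288,  0.051])] len 0.04713143519025595 ang -34.515608813575795
26.3 w 0.0600 g 0.0 [ 0.538  1.113 -0.368] [-0.032 -0.064 -0.029]
thermometer scene [187.8, 217.0] 0.81 [ 0.483 -0.296  0.025]
thermometer top [473.5, 247.4] 0.66 [ 0.488 -0.308  0.025]
thermometer wrist [319.6, 203.2] 0.67 [ 0.483 -0.305  0.025]
lens scene [208.1, 230.3] 0.66 [ 0.514 -0.23   0.038]
lens top [437.6, 232.4] 0.59 [ 0.514 -0.236  0.038]
lens wrist [318.7, 109.6] 0.92 [ 0.514 -0.231  0.038]
turntable_top scene [185.9, 212.2] 0.82 [ 0.471 -0.307  0.025]
turntable_top top [288.9, 135.9] 0.74 [0.707 0.057 0.025]
tcp [ 0.481 -0.306  0.246] ycur -22.9 -> t [  0.7  -1.2 217.3] yaw -0.009 dist 217 q7 0.23
```

{"method": "send_rows", "body": {
  "plan": [60, -11, 2.5, 50, 0, 60, -11, 2.5, 110, 0, 60, -11, 2.5, 160, 0, 60, -11, 2.5, 200, 0, 60, -11, 2.5, 214, 0, 60, -11, 2.5, 217, 0, 60, -11, 2.5, 217, 0, 15, -11, 2.5, 217, 0, 15, -11, 2.5, 217, 0, 15, -11, 2.5, 217, 0, 15, -11, 2.5, 217, 0, 15, -11, 2.5, 217, 0]
}}

```text
clock: 28.25
tool_pos: [0.4796, -0.3177, 0.0308]
tool_rot: [[0.389, 0.921, 0.002], [0.921, -0.389, -0.001], [-0.0, 0.002, -1.0]]
wrist_force: [-0.6, 1.0, 6.0]
gripper_width: 0.0308
gripper_force: 60.8
```

{"method": "send_rows", "body": {
  "plan": [15, 0, 0, -5, 0, 15, 0, 0, -25, 0, 15, 0, 0, -55, 0, 15, 0, 0, -80, 0, 15, 0, 0, -80, 0]
}}

```text
clock: 28.88
tool_pos: [0.4799, -0.318, 0.1114]
tool_rot: [[0.389, 0.921, 0.003], [0.921, -0.389, -0.002], [-0.001, 0.004, -1.0]]
wrist_force: [0.4, -0.1, -1.8]
gripper_width: 0.0309
gripper_force: 59.9
```

```bash
python3 -c "
from h import *
for c in('scene','top','wrist'): read_camera(c)
o=get_obs(); st(); R=np.array(o['tool_rot']); T=np.array(o['tool_pos']); print(T,np.degrees(np.arctan2(R[1,0],R[0,0])))
for n in('lens','thermometer'):
  Q={}
  for c in('scene','top','wrist'):
    m=mark_of(c,n)
    if m and m[0]['score']>.4: Q[c]=ray(c,m[0]['location']); print(n,c,np.round(m[0]['location']),round(m[0]['score'],2))
  if len(Q)>1:
    x,e=tri(list(Q.values())); print(x,e,'in tool',R.T@(x-T)*1000)
"
```

```text
29.025 w 0.0306 g 59.9 [ 0.408  0.342 -1.339] [-0.004 -0.016  0.006]
[ 0.478 -0.317  0.109] 67.09196440906054
lens scene [199. 202.] 0.75
lens top [444. 224.] 0.56
lens wrist [315.  43.] 0.84
[ 0.515 -0.232  0.117] 0.0035298347060661126 in tool [92.793  0.441 -8.57 ]
thermometer scene [178. 190.] 0.68
thermometer top [482. 240.] 0.61
thermometer wrist [319. 275.] 0.95
[ 0.486 -0.302  0.104] 0.0024591318930455657 in tool [16.593  1.138  4.609]
```

{"method": "send_rows", "body": {
  "plan": [15, 10, -2, 0, 0, 15, 35, -7, 0, 0.06, 15, 70, -14, 0, 0.16, 15, 110, -21, 0, 0.26, 15, 150, -29, 0, 0.36, 15, 190, -37, 0, 0.46, 15, 230, -44, 0, 0.56, 15, 270, -52, 0, 0.66, 15, 310, -60, 0, 0.74, 15, 345, -67, 0, 0.77, 15, 365, -71, 0, 0.77, 15, 370, -72, 0, 0.77, 15, 370, -72, 0, 0.77, 15, 370, -72, 0, 0.77]
}}

```text
clock: 31.08
tool_pos: [0.5565, 0.0497, 0.1094]
tool_rot: [[0.922, 0.388, 0.0], [0.388, -0.922, -0.001], [-0.0, 0.001, -1.0]]
wrist_force: [-0.7, -0.5, -1.6]
gripper_width: 0.0307
gripper_force: 59.8
```

```bash
cat > ln.py <<'E'
from h import *
for c in('scene','top','wrist'): read_camera(c)
o=get_obs(); st(); R=np.array(o['tool_rot']); T=np.array(o['tool_pos']); print(T,np.degrees(np.arctan2(R[1,0],R[0,0])))
for n in('lens','thermometer'):
  Q={}
  for c in('scene','top','wrist'):
    m=mark_of(c,n)
    if m and m[0]['score']>.4: Q[c]=ray(c,m[0]['location']); print(n,c,np.round(m[0]['location']),round(m[0]['score'],2))
  if len(Q)>1:
    x,e=tri(list(Q.values())); print(x,e,'in tool',R.T@(x-T)*1000)
L=T+R@np.array([.094,.0005,-.0085]); print('lens calc',L)
for c in('scene','top','wrist'):
    for q in mark_of(c,'chestnut0')[:5]:
        p=atz(c,q['location'],.0145); v=R.T@(p-L)*1000; print(c,round(q['score'],2),p,'rel lens x,y,z',v)
E
python3 ln.py; python3 -c "
from h import *
go([.557,.0512,.0135],-67)"
```

```text
31.225 w 0.0308 g 59.8 [ 0.776  0.158 -0.824] [-0.03   0.071  0.002]
[0.557 0.05  0.109] 22.863512937230954
lens scene [337. 298.] 0.89
lens wrist [312.  44.] 0.57
[0.644 0.086 0.116] 0.003085389402550535 in tool [94.1    0.515 -6.399]
thermometer scene [337. 264.] 0.83
thermometer top [287. 189.] 0.95
thermometer wrist [318. 272.] 0.56
[0.573 0.058 0.111] 0.0036748788596614296 in tool [18.043 -0.786 -1.907]
lens calc [0.643 0.086 0.118]
scene 0.54 [0.682 0.084 0.014] rel lens x,y,z [ 34.422  17.149 103.371]
scene 0.49 [0.703 0.106 0.014] rel lens x,y,z [ 62.141   4.775 103.366]
scene 0.46 [0.643 0.006 0.014] rel lens x,y,z [-31.185  73.771 103.393]
scene 0.41 [0.711 0.063 0.014] rel lens x,y,z [ 53.474  48.376 103.378]
scene 0.21 [0.448 0.273 0.014] rel lens x,y,z [-108.04  -247.696  103.314]
wrist 0.94 [0.674 0.089 0.015] rel lens x,y,z [ 29.292   9.187 103.37 ]
wrist 0.82 [0.642 0.006 0.015] rel lens x,y,z [-32.938  73.557 103.393]
tcp [0.557 0.052 0.109] ycur -67.0 -> t [ 0.2  0.5 95.8] yaw -0.001 dist 96 q7 -0.96
```

{"method": "send_rows", "body": {
  "plan": [15, 0, 0.5, 15, 0, 15, 0, 0.5, 40, 0, 15, 0, 0.5, 62, 0, 15, 0, 0.5, 76, 0, 15, 0, 0.5, 85, 0, 15, 0, 0.5, 91, 0, 15, 0, 0.5, 95, 0, 15, 0, 0.5, 96, 0, 15, 0, 0.5, 96, 0]
}}

```text
clock: 32.8
tool_pos: [0.5571, 0.0511, 0.0136]
tool_rot: [[0.921, 0.39, 0.001], [0.39, -0.921, 0.0], [0.0, 0.0, -1.0]]
wrist_force: [-0.1, -1.2, -0.3]
gripper_width: 0.0306
gripper_force: 59.8
```

```bash
python3 ln.py
```

```text
32.95 w 0.0305 g 59.8 [-0.524  0.733 -1.93 ] [ 0.02  -0.003 -0.005]
[0.557 0.051 0.014] 22.965052287487023
lens scene [333. 328.] 0.8
lens wrist [313.  41.] 0.69
[0.644 0.085 0.026] 0.004539298432297871 in tool [ 93.359   2.951 -12.055]
thermometer scene [334. 298.] 0.78
thermometer top [290. 201.] 0.57
thermometer wrist [320. 274.] 0.86
[0.575 0.056 0.015] 0.004249599569029686 in tool [18.051  2.413 -1.285]
lens calc [0.644 0.087 0.022]
scene 0.68 [0.704 0.111 0.014] rel lens x,y,z [64.283  1.977  7.653]
scene 0.56 [0.635 0.004 0.014] rel lens x,y,z [-40.856  73.57    7.61 ]
scene 0.48 [0.712 0.063 0.014] rel lens x,y,z [53.08  48.541  7.654]
top 0.5 [0.64  0.002 0.014] rel lens x,y,z [-36.577  76.991   7.613]
wrist 0.8 [0.641 0.004 0.015] rel lens x,y,z [-35.233  75.395   7.613]
```

{"method": "send_rows", "body": {
  "plan": [15, -2, 1, 1.5, 0, 15, -2, 1, 1.5, 0, 15, -2, 1, 1.5, 0, 15, -2, 1, 1.5, 0, 15, -2, 1, 1.5, 0, 15, -2, 1, 1.5, 0, 15, -2, 1, 1.5, 0, 15, -2, 1, 1.5, 0, 15, -2, 1, 1.5, 0, 15, -2, 1, 1.5, 0, 15, -2, 1, 1.5, 0, 15, -2, 1, 1.5, 0, 15, -2, 1, 1.5, 0, 15, -2, 1, 1.5, 0, 15, -2, 1, 1.5, 0, 15, -2, 1, 1.5, 0, 15, -2, 1, 1.5, 0, 15, -2, 1, 1.5, 0, 15, -2, 1, 1.5, 0, 15, -2, 1, 1.5, 0]
}}

```text
clock: 35.9
tool_pos: [0.5555, 0.0494, 0.0118]
tool_rot: [[0.921, 0.39, 0.0], [0.39, -0.921, -0.0], [0.0, 0.0, -1.0]]
wrist_force: [0.3, -0.9, -1.8]
gripper_width: 0.0311
gripper_force: 59.8
```

```bash
python3 ln.py
```

```text
36.05 w 0.0305 g 59.8 [-0.504 -0.085 -0.566] [-0.051  0.027 -0.018]
[0.555 0.049 0.012] 22.957776671916406
lens scene [334. 330.] 0.75
lens wrist [314.  44.] 0.88
[0.643 0.084 0.018] 0.003042009075973139 in tool [93.96   1.694 -6.416]
thermometer scene [336. 296.] 0.78
thermometer top [287. 203.] 0.8
thermometer wrist [319. 274.] 0.81
[0.571 0.059 0.016] 0.0033864173407077793 in tool [18.392 -2.554 -3.884]
lens calc [0.642 0.086 0.02 ]
scene 0.59 [0.682 0.088 0.014] rel lens x,y,z [37.493 13.602  5.75 ]
scene 0.55 [0.712 0.064 0.014] rel lens x,y,z [55.539 47.043  5.749]
scene 0.53 [0.697 0.109 0.014] rel lens x,y,z [59.594  0.301  5.748]
scene 0.48 [0.637 0.002 0.014] rel lens x,y,z [-37.263  74.995   5.758]
top 0.6 [0.643 0.005 0.014] rel lens x,y,z [-30.833  73.95    5.757]
```

```bash
python3 -c "
from h import *
o=get_obs(); R=np.array(o['tool_rot']); T=np.array(o['tool_pos']); L=T+R@np.array([.094,.0005,-.0085])
for c in('scene','top'):
    s=read_camera(c); a=s.astype(int); m=((a[...,0]<120)&(a[...,0]-a[...,2]>18)&(a[...,0]-a[...,1]>12)).astype(np.uint8)
    n,l,t,k=cv2.connectedComponentsWithStats(m)
    for i in range(1,n):
        p=atz(c,k[i]+0.0,.0145); v=R.T@(p-L)*1000
        if t[i,4]>20 and t[i,4]<400 and -60<v[0]<120 and abs(v[1])<90: print(c,t[i],p,v)
"
```

```text
scene [288 313  12  12  85] [0.643 0.002 0.014] [-31.885  76.826   5.759]
scene [325 342  12  12 108] [0.677 0.086 0.014] [32.08  13.522  5.753]
scene [306 354  12  10  70] [0.709 0.06  0.014] [52.006 49.455  5.751]
scene [332 358  12  10  79] [0.701 0.105 0.014] [62.058  4.76   5.75 ]
top [316 167   5   9  21] [ 0.639 -0.004  0.014] [-38.213  80.931   5.759]
```

{"method": "send_rows", "body": {
  "plan": [15, -3, 2, 0, 0, 15, -3, 2, 0, 0, 15, -3, 2, 0, 0, 15, -3, 2, 0, 0, 15, -3, 2, 0, 0, 15, -3, 2, 0, 0, 15, -3, 2, 0, 0, 15, -3, 2, 0, 0, 15, -3, 2, 0, 0, 15, -3, 2, 0, 0, 15, -3, 2, 0, 0, 15, -3, 2, 0, 0, 15, -3, 2, 0, 0, 15, -3, 2, 0, 0, 15, -3, 2, 0, 0, 15, -3, 2, 0, 0, 15, -3, 2, 0, 0, 15, -3, 2, 0, 0, 15, -3, 2, 0, 0, 15, -3, 2, 0, 0]
}}

```text
clock: 39.1
tool_pos: [0.5535, 0.0464, 0.0118]
tool_rot: [[0.921, 0.39, 0.0], [0.39, -0.921, -0.0], [0.0, 0.0, -1.0]]
wrist_force: [-0.7, 0.1, -1.1]
gripper_width: 0.0305
gripper_force: 59.8
```

{"method": "send_rows", "body": {
  "plan": [15, 0, 0, -10, 0, 15, 0, 0, -35, 0, 15, 0, 0, -70, 0, 15, 0, 0, -95, 0, 15, 0, 0, -98, 0, 15, 0, 0, -98, 0]
}}

```text
clock: 39.85
tool_pos: [0.5532, 0.0466, 0.1096]
tool_rot: [[0.921, 0.39, -0.0], [0.39, -0.921, 0.0], [-0.0, -0.0, -1.0]]
wrist_force: [-0.0, -0.2, -1.8]
gripper_width: 0.0307
gripper_force: 59.8
```

```bash
python3 -c "
from h import *
go([.4796,-.3177,.109],-22.9); st()"
```

```text
tcp [0.553 0.047 0.11 ] ycur -67.0 -> t [-210.   306.7    0.5] yaw -0.770 dist 372 q7 -0.95
39.85 w 0.0307 g 59.8 [-0.005 -0.219 -1.848] [ 0.019  0.022 -0.016]
```

{"method": "send_rows", "body": {
  "plan": [15, -8, 12, 0, -0.03, 15, -25, 36, 0, -0.1, 15, -46, 67, 0, -0.2, 15, -68, 100, 0, -0.3, 15, -90, 132, 0, -0.4, 15, -112, 164, 0, -0.5, 15, -134, 196, 0, -0.6, 15, -156, 228, 0, -0.7, 15, -178, 260, 0, -0.77, 15, -197, 288, 0, -0.77, 15, -208, 304, 0, -0.77, 15, -210, 307, 0, -0.77, 15, -210, 307, 0, -0.77, 15, -210, 307, 30, -0.77, 15, -210, 307, 55, -0.77, 15, -210, 307, 70, -0.77, 15, -210, 307, 75, -0.77, 15, -210, 307, 77, -0.77, 15, -210, 307, 77, -0.77]
}}

```text
clock: 42.22
tool_pos: [0.4802, -0.3184, 0.0334]
tool_rot: [[0.389, 0.921, 0.001], [0.921, -0.389, -0.001], [-0.0, 0.001, -1.0]]
wrist_force: [-0.2, 0.4, -2.0]
gripper_width: 0.0307
gripper_force: 59.8
```

```bash
python3 -c "
from h import *
go([.4796,-.3177,.0308],-22.9); st()"
```

```text
tcp [ 0.48  -0.318  0.033] ycur -22.9 -> t [ 0.4 -0.9  2.6] yaw -0.000 dist 3 q7 0.32
42.225 w 0.0307 g 59.8 [-0.153  0.442 -1.962] [-0.011  0.027  0.065]
```

Lower the last 2 mm, open, and rise.

{"method": "send_rows", "body": {
  "plan": [15, 0, 0, 1.5, 0, 15, 0, 0, 2.5, 0, 15, 0, 0, 2.5, 0, 34, 0, 0, 2.5, 0, 50, 0, 0, 2, 0, 60, 0, 0, 2, 0, 60, 0, 0, 2, 0, 60, 0, 0, 0, 0, 60, 0, 0, -20, 0, 60, 0, 0, -70, 0, 60, 0, 0, -130, 0, 60, 0, 0, -190, 0, 60, 0, 0, -200, 0, 60, 0, 0, -200, 0]
}}

```text
clock: 43.98
tool_pos: [0.4799, -0.3182, 0.2331]
tool_rot: [[0.389, 0.921, 0.001], [0.921, -0.389, -0.0], [0.0, 0.001, -1.0]]
wrist_force: [-0.5, 0.6, 0.2]
gripper_width: 0.0604
gripper_force: 0.0
```

```bash
python3 -c "
from th import *
white('wrist',.051); [read_camera(c) for c in('scene','top')]; st()
for n in('thermometer','lens','spoon0','garlic','pan','chestnut0'):
  for c in('scene','top','wrist'):
    z={'thermometer':.025,'lens':.038,'pan':0,'chestnut0':.0145}.get(n,.025)
    print(n,c,*[(round(q['score'],2),atz(c,q['location'],z)) for q in mark_of(c,n)[:4 if n[0]=='c' else 1]])
"
```

```text
wrist 6076 [array([317., 119.], dtype=float32), array([317., 281.], dtype=float32)] [array([ 0.508, -0.249,  0.051]), array([ 0.456, -0.371,  0.051])] len 0.13292798312721024 ang 67.08152578559113
wrist 5212 [array([406.,  61.], dtype=float32), array([424., 220.], dtype=float32)] [array([ 0.584, -0.237,  0.051]), array([ 0.558, -0.356,  0.051])] len 0.12231496378853025 ang 77.69492255510927
wrist 2516 [array([225., 260.], dtype=float32), array([167., 260.], dtype=float32)] [array([ 0.392, -0.323,  0.051]), array([ 0.347, -0.304,  0.051])] len 0.04895118006668735 ang -22.90070834798352
44.125 w 0.0599 g 0.0 [-0.027 -0.392 -0.043] [-0.03   0.007 -0.04 ]
thermometer scene (0.94, array([ 0.483, -0.308,  0.025]))
thermometer top (0.68, array([ 0.488, -0.307,  0.025]))
thermometer wrist (0.73, array([ 0.484, -0.304,  0.025]))
lens scene (0.6, array([ 0.525, -0.23 ,  0.038]))
lens top (0.79, array([ 0.512, -0.23 ,  0.038]))
lens wrist (0.67, array([ 0.514, -0.23 ,  0.038]))
spoon0 scene (0.68, array([ 0.583, -0.3  ,  0.025]))
spoon0 top (0.97, array([ 0.58 , -0.305,  0.025]))
spoon0 wrist (0.62, array([ 0.58 , -0.302,  0.025]))
garlic scene (0.81, array([ 0.369, -0.318,  0.025]))
garlic top (0.69, array([ 0.368, -0.316,  0.025]))
garlic wrist (0.92, array([ 0.366, -0.316,  0.025]))
pan scene (0.8, array([ 0.6  ,  0.294, -0.   ]))
pan top (0.95, array([0.601, 0.294, 0.   ]))
pan wrist
chestnut0 scene (0.69, array([0.705, 0.109, 0.014])) (0.62, array([0.638, 0.001, 0.014])) (0.45, array([0.711, 0.065, 0.014])) (0.44, array([0.68 , 0.085, 0.015]))
chestnut0 top (0.6, array([0.701, 0.112, 0.014])) (0.56, array([0.709, 0.061, 0.014])) (0.51, array([0.68 , 0.092, 0.014])) (0.51, array([0.634, 0.001, 0.014]))
chestnut0 wrist (0.73, array([ 0.515, -0.228,  0.015]))
```

```bash
python3 -c "
from workcell import *
print(hand_in())"
```

```text
the job is handed in; nothing more can be done
None
```

I finished the job and handed it in at about 44 s of the 72 s allowed: all four chestnuts are in the tray, the pan stands upright clear of it, and the thermometer, held about 69 mm (calculated) from one chestnut for over two seconds (nearer than the asked 10 cm; the tray left no room), is flat on the turntable with the spoon and garlic unmoved; `hand_in()` gave no verdict.

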